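# Put the fuller spice tin away in the pop-up caddy

## Task

Press the orange thumb button on the white caddy so that its sprung lid pops fully open. Then lift the left tin clear of the table and put it back, and lift the right one, to feel which of the two is heavier; stand the heavier tin upright inside the caddy, have the lighter one standing where it stood, and push the lid down until it snaps shut and stays shut. Set the tins down rather than dropping them, keep them upright, and leave the other things on the table alone.

Things in the scene. Friction and masses are not known exactly. Their poses are not given: they have to be found in the camera images.
- caddy: white plastic box with a clear lid, 120 x 160 mm in plan, 80 mm high without the lid, fixed to the table; inside 110 x 150 mm and 71 mm deep. Origin: centre of its underside, on the table. Its -x side is the front with the orange thumb button (in the middle of that side), its +x side carries the lid's hinge, y runs along its 160 mm length, z is up
- caddy_floor (a point): centre of the caddy's inner floor, 9 mm above the table
- caddy_lid (a joint): angle of the sprung lid (rad): 0 to 0.02 latched shut, 1.8 fully open (leaning 13 degrees back past upright, free edge 199 mm above the table). Freed by the button it springs open in half a second. Its spring always drives it open (about 1 N at the free edge): it stays shut only once the latch has caught it, at an angle of 0 or a little below (stop at -0.03)
- lid_hinge (a point): middle of the lid's hinge line, which runs along the caddy's y, 60 mm behind the caddy's centre and 82 mm above the table
- lid_front (a point): point on the lid's outer (upper) face, mid-width, 5 mm from the free edge, 115 mm from the hinge line, moving with the lid. Lid 120 x 160 x 7 mm, underside through the hinge line; z is its outward normal, -x points to the free edge. To shut it, push the outer face over from behind, then press it down near the free edge next to the button (about 4 N) until the latch snaps over it
- caddy_latch (a joint): angle of the orange latch rocker (rad): 0 at rest, 0.3 pressed fully; the lid is freed at about 0.1, when the pad has sunk 3 mm (9 mm at the end); a spring returns it
- button_top (a point): middle of the place to press on the orange thumb button, on its upper face, 98 mm before the caddy's centre and 62 mm above the table; the pad is 34 mm wide (along the caddy's y) and reaches 18 mm further out than this point. Press it straight down, 3 to 5 N; the latch hook stands 22 mm behind this point, towards the caddy, and rises 32 mm above it
- tin_a: one of two closed steel tins with a green band that look the same, a cylinder of 52 mm diameter and 62 mm height; origin at the centre of its underside, z up. One of the two holds more and weighs about three times the other (0.4 kg against 0.13 kg); either may stand on the left (left is +y) (left is +y)
- tin_b: the other tin, same look and size; origin at the centre of its underside, z up
- timer: bystander: white kitchen timer standing on its edge, 26 x 70 x 64 mm; origin at the centre of its underside
- tape_roll: bystander: roll of paper tape lying flat, 101 mm across, 18 mm high; origin at the centre of its underside
- dough_scraper: bystander: steel dough scraper with a wooden grip, 99 x 126 x 20 mm; origin at the centre of its underside

How it is judged:
By the outcome, as a careful person would: the job done as asked, in the order asked, and still so for the second after the job is handed in, with the robot touching nothing.
It also fails if it takes over 72 s, if anything falls off the work surface, if the arm or the gripper's body presses on something with over 40 N, if the wrist force passes 120 N, or if a joint passes its speed limit or range.

## Robot

A 6-joint arm with a two-finger parallel gripper is mounted at the origin on a cart in front of the work surface, level with it; the furniture and walls round the work are solid. World frame = base frame: x ahead of the robot, y to its left, z up, the work surface at z = 0. Lengths are in m, angles in rad, forces in N, time in s.
With the tool pointing down it reaches from about 0.325 to 0.775 m from the base axis. Payload 5.5 kg.
Tool frame: the origin (TCP) lies midway between the tips of the shut fingers; the grasp point (between the pads) lies 19 mm behind it; z points along the fingers, y is the direction in which the jaws open and shut (so a half turn about z gives the same grasp; the last joint's range is limited). The gripper opens to 88 mm and grips with 3 to 60 N. Pads are 20 mm wide; open, the fingers measure 115 mm over their backs; the gripper's body (75 mm by 178 mm) begins 61 mm behind the grasp point.
Start: joints at [-1.296, 0.091, 1.231, -0, 1.82, -0.057], TCP at [0.195, -0.567, 0.223] pointing down, gripper open.
Joint ranges: [-2.87, 2.87], [-0.86, 2.18], [0.17, 2.46], [-1.51, 4.65], [0.06, 2.69], [-2.65, 2.65]. Speed limits (rad/s): [2.57, 2.57, 3.01, 3.14, 3.14, 3.14].

## Interface

Orientations are given as a unit quaternion [x, y, z, w].
In Python, from bench import manip gives the robot as it stands. The module is installed in compiled form; this text tells all that it offers. Calls block until the motion is done:
- manip.move_pose(position, orientation): joint-space move of the TCP to a pose.
- manip.line_to(position, velocity=0.15, rotation=None, guard=None): straight line of the TCP; rotation=None keeps the orientation; velocity is the mean speed in m/s. With guard (N) it stops when the force on the tool has changed by that much, and returns True; else False.
- manip.move_j(angles): joint-space move.
- manip.gripper_open() and manip.grasp(f_grip=None): open the fingers fully, or close them until they stop; f_grip is the grip in N (None keeps the last).
- manip.dwell(seconds).
- manip.inverse_kinematics(position, orientation): joint angles nearest the present ones, or None.
- manip.read_camera(name): name is "scene" or "top"; returns a dict with "img" (480x640x3 uint8, red, green, blue), "z_map" (480x640 float32, m along the optical axis (not along the pixel's ray), 0 where there is no reading), "fx", "fy", "cx", "cy" (pixels), "pose" (4x4, takes a point from camera to world coordinates). Camera axes: x right, y down, z forward; pixel columns grow to the right and rows downward; lengths in m; the calibration is good to about 2 mm. A picture is of the moment at which its call begins.
A pose or a line that the arm cannot do raises manip.IKError and nothing moves.
- manip.sign_off(): hands the job in, once; it reports no verdict.
Trained networks look in the newest picture that a camera, given by its name, has taken for a name from the list of things; names that differ only in an ending like _2 or _b are one class to them, and where a whole thing is asked for, a point or a joint stands for the part that bears it (a point fixed in the world has none). Each returns a list of dicts, best first, with "conf" (0 to 1); they miss things now and then, are a little off and sometimes report something else, mostly with a low value. They report only what shows in the picture. A call takes as long as a camera call.
- manip.spot_in(name, camera): "rect" ([left, top, width, height] in pixels, round what is visible of it).
- manip.masks_of(name, camera): "pixels" (480x640 bool, what is visible of it) and "rect" ([left, top, width, height] in pixels, round what is visible of it).
- manip.spot_point(name, camera): "position" ([column, row] in pixels: a listed point, or the origin of a listed thing).
Readings, each from a call of its own:
- manip.current_time(): time.
- manip.current_joint_pos(): joint angles.
- manip.current_joint_velocities(): joint speeds.
- manip.current_joint_torque(): joint torques, N m.
- manip.current_ee_pos(): TCP position.
- manip.current_orientation(): TCP orientation.
- manip.current_ft_force(): force on the tool from outside, world axes, zero at the start.
- manip.current_wrist_torque(): the same for the moment, N m.
- manip.current_opening(): opening from 0.0 (shut) to 1.0 (fully open).
Only numpy, scipy, OpenCV 4.12 (cv2) and the standard library are available. Lean on these libraries where they do the work, as an engineer would, in place of code of your own. Each camera call takes 0.05 s, during which the arm holds its last target.

## Working session

There is one attempt and no reset: what is moved stays moved. The work goes in short steps, each a Python script; the robot and the scene stay as the last script left them, time stands still between calls to the robot, and variables do not carry over. Pictures are saved under pics/ and viewed, and the job is handed in when it is done.

```bash
mkdir -p pics; ls; python3 - <<'E'
from bench import manip
import cv2
for c in ("scene","top"):
    d=manip.read_camera(c); cv2.imwrite(f"pics/{c}0.png",d["img"][:,:,::-1])
    print(c,d["fx"],d["cx"],d["cy"],d["pose"].round(3).tolist())
    for n in ("caddy","tin_a","timer","tape_roll","dough_scraper"):
        print(n,[(x["rect"],round(x["conf"],2)) for x in manip.spot_in(n,c)])
    for n in ("button_top","lid_hinge","lid_front","tin_a","caddy"):
        print(n,[([round(float(v),1) for v in x["position"]],round(x["conf"],2)) for x in manip.spot_point(n,c)])
print(manip.current_time())
E
```

```text
pics
scene 482.58780193561955 317.23921200412417 242.06668640261836 [[-0.783, -0.454, 0.426, 0.088], [-0.622, 0.586, -0.52, 0.512], [-0.013, -0.672, -0.741, 0.924], [0.0, 0.0, 0.0, 1.0]]
caddy [([215.0, 242.7, 87.9, 93.4], 0.69), ([211.6, 244.4, 89.5, 73.4], 0.41), ([317.8, 225.6, 23.8, 30.9], 0.36)]
tin_a [([318.1, 224.0, 21.9, 29.2], 0.68), ([425.7, 201.1, 43.6, 40.5], 0.65)]
timer [([260.8, 206.4, 17.6, 36.9], 0.81)]
tape_roll [([291.5, 180.0, 34.6, 26.7], 0.94)]
dough_scraper [([423.6, 202.9, 42.2, 39.7], 0.6)]
button_top [([289.1, 261.8], 0.58)]
lid_hinge [([230.0, 291.5], 0.96), ([370.7, 207.6], 0.74)]
lid_front [([272.1, 264.9], 0.74)]
tin_a [([328.9, 248.0], 0.98), ([369.5, 207.8], 0.92)]
caddy [([259.2, 301.8], 0.84)]
top 545.0059943902377 321.6474898323194 244.73893161716828 [[-0.028, -0.988, 0.154, 0.368], [-1.0, 0.027, -0.008, -0.092], [0.004, -0.154, -0.988, 1.384], [0.0, 0.0, 0.0, 1.0]]
caddy []
tin_a [([323.6, 230.3, 25.6, 20.2], 0.84), ([398.0, 231.6, 24.0, 21.1], 0.81)]
timer []
tape_roll [([366.4, 159.8, 36.2, 44.4], 0.94), ([207.1, 194.2, 62.6, 69.2], 0.52)]
dough_scraper [([408.0, 284.6, 62.9, 61.8], 0.73), ([325.7, 229.3, 21.0, 24.4], 0.7), ([208.5, 193.3, 79.5, 76.2], 0.29)]
button_top [([278.6, 236.8], 0.51)]
lid_hinge [([214.3, 228.0], 0.91)]
lid_front [([260.2, 228.8], 0.57)]
tin_a [([404.2, 245.7], 0.69), ([333.3, 244.2], 0.67)]
caddy [([246.2, 236.0], 0.76)]
1.1
```

View pics/scene0.png

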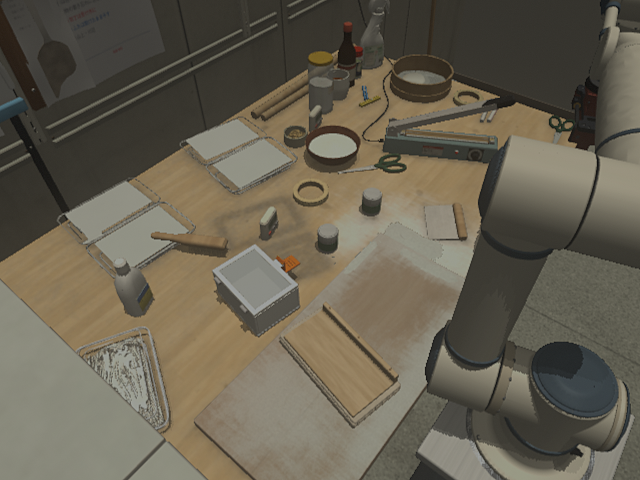

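View pics/top0.png

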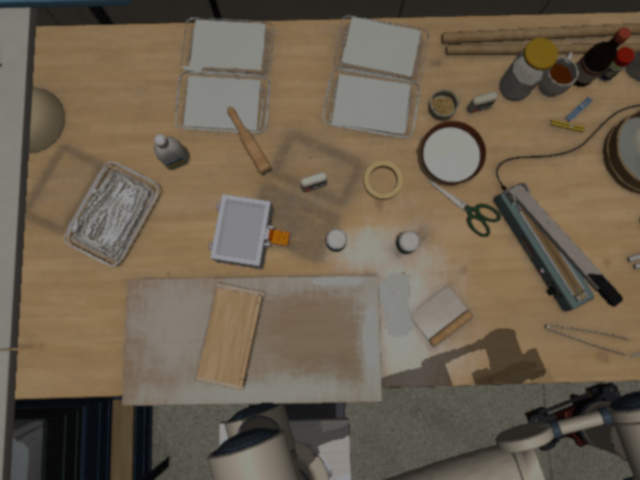

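The top view shows the caddy at about (242,231) with its button on the right at (281,238), so the front faces world -y. The tins are at (336,240) and (407,242), the timer at (314,180), the tape at (383,180) and the scraper at (442,316). Next I'll measure from the depth maps.

```bash
cat > h.py <<'E'
from bench import manip
import numpy as np, cv2
from scipy.spatial.transform import Rotation as R
def cloud(d):
    z=d["z_map"]; v,u=np.mgrid[:480,:640]
    p=np.stack([(u-d["cx"])/d["fx"]*z,(v-d["cy"])/d["fy"]*z,z],-1)@d["pose"][:3,:3].T+d["pose"][:3,3]
    p[z==0]=np.nan; return p
def pix(d,u,v,h):
    r=d["pose"][:3,:3]@np.array([(u-d["cx"])/d["fx"],(v-d["cy"])/d["fy"],1]); o=d["pose"][:3,3]
    return o+r*(h-o[2])/r[2]
def quat(yaw,tilt=0): # tool down, tool y axis at yaw (y_tool dir = world angle)
    # x_tool
    y=np.array([np.cos(yaw),np.sin(yaw),0]); z=np.array([0,0,-1.]); x=np.cross(y,z)
    return R.from_matrix(np.stack([x,y,z],1)).as_quat()
E
python3 - <<'E'
from h import *
d={c:manip.read_camera(c) for c in("top","scene")}
np.set_printoptions(precision=4,suppress=True)
for c in d:
    D=d[c];P=cloud(D)
    for m in manip.masks_of("tin_a",c):
        q=P[m["pixels"]]; q=q[~np.isnan(q[:,0])]
        t=q[q[:,2]>0.055]
        print(c,"tin",m["rect"],round(m["conf"],2),len(q),len(t),np.median(q,0), t.min(0) if len(t) else 0,t.max(0) if len(t) else 0)
    for m in manip.masks_of("caddy",c)+manip.masks_of("caddy_lid",c)+manip.masks_of("caddy_latch",c):
        q=P[m["pixels"]]; q=q[~np.isnan(q[:,0])]
        print(c,"cad",m["rect"],round(m["conf"],2),np.percentile(q,[1,50,99],axis=0).tolist())
    # rim
    hi=(P[...,2]>0.06)&(P[...,2]<0.11)&(P[...,0]>0.3)&(P[...,0]<0.62)&(P[...,1]>-0.4)&(P[...,1]<0.3)
    n,l,s,ce=cv2.connectedComponentsWithStats(hi.astype(np.uint8))
    for i in range(1,n):
        if s[i,4]>40:
            q=P[l==i]; r=cv2.minAreaRect(q[:,:2].astype(np.float32)); print(c,"comp",s[i],np.percentile(q[:,2],[5,50,95]),np.array(r[0]),np.array(r[1]),r[2])
    hsv=cv2.cvtColor(D["img"],cv2.COLOR_RGB2HSV)
    o=cv2.inRange(hsv,(3,190,130),(16,255,255))
    n,l,s,ce=cv2.connectedComponentsWithStats(o)
    for i in range(1,n):
        if s[i,4]>30:
            q=P[l==i]; print(c,"orange",s[i],np.nanpercentile(q,[2,50,98],axis=0).tolist())
    x=D["img"]
    cr=x[180:340,200:440] if c=="top" else x[180:340,200:440]
    cv2.imwrite(f"pics/{c}_crop.png",cv2.resize(cr,None,fx=3,fy=3,interpolation=2)[:,:,::-1])
print("pix",pix(d["top"],336,240,.062),pix(d["top"],407,242,.062))
E
```

```text
top tin [323.6, 230.4, 23.9, 22.2] 0.87 393 333 [ 0.5869 -0.1382  0.0609] [ 0.5636 -0.1635  0.0553] [ 0.6145 -0.114   0.0684]
top tin [408.9, 285.1, 60.8, 61.9] 0.69 2021 0 [ 0.3941 -0.3964  0.0072] 0 0
top tin [400.1, 231.5, 20.1, 25.6] 0.66 429 333 [ 0.5752 -0.3144  0.0605] [ 0.5524 -0.3435  0.055 ] [ 0.6024 -0.2932  0.0692]
top cad [210.4, 194.7, 80.3, 70.6] 0.62 [[0.5281580203239556, -0.011330280520663696, 0.013332039796833678], [0.6041972792372221, 0.08590369090148271, 0.0878445304110973], [0.6934712999834808, 0.16225088224768763, 0.09484821556178874]]
top cad [208.9, 191.2, 61.0, 75.7] 0.86 [[0.5319230064632912, 0.027220413336301173, 0.07848510472583875], [0.6116935128535888, 0.09301217671318879, 0.08846713348300472], [0.6949411229029425, 0.15894596316726706, 0.0949054917197047]]
top cad [269.2, 232.1, 24.1, 16.4] 0.73 [[0.5774519318007849, -0.020848317247402416, -0.0023994400660875236], [0.5954543689458658, 0.0036391684292753357, 0.06274979091611077], [0.6133808911588705, 0.02621829314659591, 0.09669570726212602]]
top comp [ 208  226   81   41 2168] [0.0632 0.0879 0.0931] [0.5
[... 2073 characters left out ...]
 119] [0.0601 0.0616 0.064 ] [ 0.5756 -0.3175] [0.0459 0.0482] 15.512805938720703
scene comp [318 224  20  14 135] [0.0602 0.0616 0.0642] [ 0.5885 -0.139 ] [0.0428 0.0457] 68.46221160888672
scene comp [ 233  255   67   68 2488] [0.0624 0.0868 0.0902] [0.576  0.0754] [0.1852 0.098 ] 80.86454010009766
scene comp [ 287  302   90  100 2408] [0.0602 0.0615 0.0826] [0.377  0.1185] [0.1157 0.1809] 77.31414794921875
scene orange [279 256  20  16 121] [[0.5785090628437485, -0.020177296229449235, 0.05872036070766384], [0.5919196488936906, -0.004772379476377375, 0.061706020680518336], [0.6085752719660131, 0.02087247322066149, 0.09270914984935423]]
pix [ 0.584  -0.1386  0.062 ] [ 0.5742 -0.313   0.062 ]
```

```bash
python3 - <<'E'
from h import *
q=manip.current_orientation();print(q,R.from_quat(q).as_matrix().round(3).tolist(),manip.current_ft_force())
E
```

```text
[ 9.86272061e-01  1.65128495e-01 -8.22514086e-06 -4.07801126e-05] [[0.945, 0.326, -0.0], [0.326, -0.945, 0.0], [-0.0, -0.0, -1.0]] [ 0.47081928 -0.30389012  0.00217997]
```

View pics/top_crop.png

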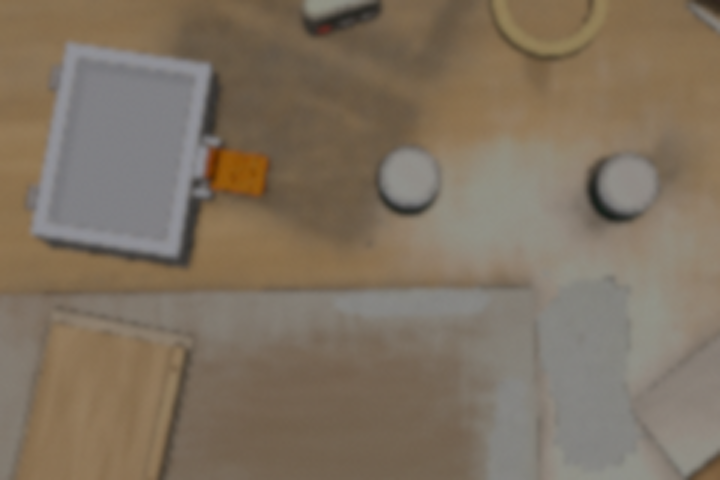

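View pics/scene_crop.png

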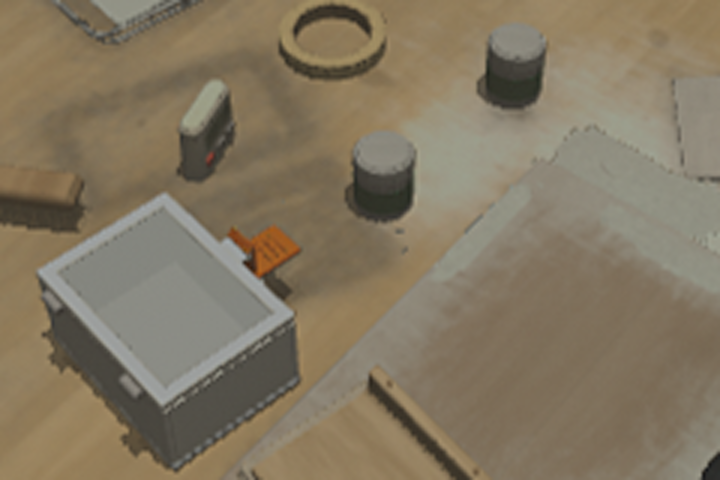

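The crops show the caddy with its lid shut and the latch hook standing behind the orange pad. They also show both tins with free space around them. My x limit cut off part of the caddy, so I'll refit its pose.

```bash
python3 - <<'E'
from h import *
np.set_printoptions(precision=4,suppress=True)
for c in("top","scene"):
    D=manip.read_camera(c);P=cloud(D)
    hi=(P[...,2]>0.08)&(P[...,2]<0.11)&(P[...,0]>0.5)&(P[...,0]<0.75)&(P[...,1]>0.0)&(P[...,1]<0.22)
    q=P[hi]
    hi2=(cv2.erode(hi.astype(np.uint8),np.ones((3,3)))>0)
    # iterative: exclude hook by first rect
    for lo in (0,0.022,0.03): 
        qq=q[q[:,1]>lo]
        r=cv2.minAreaRect(qq[:,:2].astype(np.float32)); print(c,lo,len(qq),np.percentile(qq[:,2],[5,50,95]),np.array(r[0]),np.array(r[1]),r[2], cv2.boxPoints(r).tolist())
    m=hi.astype(np.uint8); m=cv2.morphologyEx(m,cv2.MORPH_OPEN,np.ones((19,19) if c=="top" else (21,21)))
    qq=P[(m>0)&hi]; r=cv2.minAreaRect(qq[:,:2].astype(np.float32)); print(c,"open",np.array(r[0]),np.array(r[1]),r[2])
    for n in("button_top","lid_hinge","lid_front","caddy"):
        h={"button_top":.062,"lid_hinge":.082,"lid_front":.089,"caddy":0}[n]
        for s in manip.spot_point(n,c)[:2]: print(n,round(s["conf"],2),pix(D,*s["position"],h))
    # orange looser
    hsv=cv2.cvtColor(D["img"],cv2.COLOR_RGB2HSV)
    o=(cv2.inRange(hsv,(0,150,90),(20,255,255))>0)&(P[...,2]>.05)&(P[...,2]<.075)&(P[...,1]<.02)&(P[...,1]>-.05)
    r=cv2.minAreaRect(P[o][:,:2].astype(np.float32)); print("pad",np.array(r[0]),np.array(r[1]),r[2],np.percentile(P[o][:,2],[5,50,95]))
E
```

```text
top 0 3376 [0.0839 0.0885 0.0929] [0.6129 0.0896] [0.1452 0.161 ] 79.22553253173828 [[0.5202698111534119, 0.0333356112241745], [0.678446352481842, 0.003234878182411194], [0.7055980563163757, 0.1459142565727234], [0.5474215149879456, 0.1760149896144867]]
top 0.022 3354 [0.0839 0.0885 0.0929] [0.6133 0.0911] [0.1426 0.1608] 79.47752380371094 [[0.5212014317512512, 0.03563836216926575], [0.6792885661125183, 0.006274506449699402], [0.7053377032279968, 0.14651601016521454], [0.5472505688667297, 0.17587986588478088]]
top 0.03 3269 [0.084  0.0885 0.0929] [0.614  0.0952] [0.1343 0.1608] 79.47752380371094 [[0.5227306485176086, 0.04387141764163971], [0.6808177828788757, 0.014507561922073364], [0.7053377032279968, 0.14651601016521454], [0.5472505688667297, 0.17587986588478088]]
top open [0.6147 0.0865] [0.1082 0.1565] 89.15232849121094
button_top 0.83 [ 0.5927 -0.003   0.062 ]
lid_hinge 0.94 [0.6223 0.1627 0.082 ]
lid_front 0.87 [0.6086 0.0368 0.089 ]
caddy 0.92 [0.6209 0.0983 0.    ]
pad [ 0.5954 -0.0009] [0.0403 0.0336] 83.19610595703125 [0.0577 0.0625 0.0674]
scene 0 3381 [0.0842 0.0873 0.090
[... 387 characters left out ...]
5769871175289154], [0.7038663625717163, 0.14592325687408447], [0.5441848039627075, 0.17570489645004272]]
scene 0.03 3269 [0.0842 0.0873 0.0902] [0.6117 0.0949] [0.1341 0.1624] 79.43535614013672 [[0.5196046829223633, 0.04391244798898697], [0.6792862415313721, 0.014130823314189911], [0.7038663625717163, 0.14592325687408447], [0.5441848039627075, 0.17570486664772034]]
scene open [0.6135 0.0928] [0.0749 0.1556] 44.867828369140625
button_top 0.67 [ 0.5897 -0.0045  0.062 ]
lid_hinge 0.85 [0.626  0.1487 0.082 ]
lid_front 0.61 [0.6085 0.0399 0.089 ]
lid_front 0.34 [0.5775 0.0159 0.089 ]
caddy 0.62 [ 0.6197  0.0939 -0.    ]
pad [ 0.594  -0.0022] [0.0383 0.0346] 78.2386474609375 [0.059  0.0613 0.0639]
```

```bash
python3 - <<'E'
from h import *
np.set_printoptions(precision=4,suppress=True)
for c in("top","scene"):
    D=manip.read_camera(c);P=cloud(D)
    hi=(P[...,2]>0.08)&(P[...,2]<0.11)&(P[...,0]>0.5)&(P[...,0]<0.75)&(P[...,1]>0.0)&(P[...,1]<0.22)
    q=P[hi]; 
    best=[]
    for a in np.arange(76,84,.5):
        t=np.radians(a); X=np.array([np.cos(t),np.sin(t)]);Y=np.array([-X[1],X[0]])
        u=(q[:,:2]-[.614,.093])@X; w=(q[:,:2]-[.614,.093])@Y
        hu,eu=np.histogram(u,np.arange(-.1,.1,.001)); hw,ew=np.histogram(w,np.arange(-.11,.11,.001))
        best.append((((np.diff(hu)**2).sum()+(np.diff(hw)**2).sum()),a))
        if a==79.5:
            hu,eu=np.histogram(u,np.arange(-.09,.09,.004));print(c,list(zip(eu.round(3).tolist(),hu.tolist())))
            k=np.abs(u)<.05; kw=np.abs(w)<.02
            print("w edges",np.percentile(w[k],[.5,1,99,99.5]))
            kk=np.abs(w-np.median(w))>.02
            for s in (np.abs(w)<.025,np.abs(w)>.06): print("u",np.percentile(u[s],[.5,1,2,98,99,99.5]))
            o=(P[...,2]>.05)&(P[...,2]<.07)&(P[...,1]<.03)&(P[...,1]>-.05)&(P[...,0]>.56)&(P[...,0]<.63)
            p=P[o];uu=(p[:,:2]-[.614,.093])@X; ww=(p[:,:2]-[.614,.093])@Y
            print("pad",np.percentile(uu,[1,5,50,99]),np.percentile(ww,[2,50,98]))
    print(sorted(best)[-4:])
E
```

```text
top [(-0.09, 0), (-0.086, 0), (-0.082, 0), (-0.078, 11), (-0.074, 18), (-0.07, 15), (-0.066, 17), (-0.062, 78), (-0.058, 111), (-0.054, 111), (-0.05, 99), (-0.046, 108), (-0.042, 109), (-0.038, 108), (-0.034, 112), (-0.03, 101), (-0.026, 108), (-0.022, 111), (-0.018, 106), (-0.014, 112), (-0.01, 104), (-0.006, 104), (-0.002, 109), (0.002, 113), (0.006, 104), (0.01, 109), (0.014, 108), (0.018, 109), (0.022, 107), (0.026, 108), (0.03, 108), (0.034, 109), (0.038, 110), (0.042, 104), (0.046, 113), (0.05, 114), (0.054, 102), (0.058, 62), (0.062, 31), (0.066, 18), (0.07, 1), (0.074, 0), (0.078, 0), (0.082, 0)]
w edges [-0.0781 -0.0775  0.0801  0.0804]
u [-0.0748 -0.074  -0.0714  0.0578  0.0584  0.0592]
u [-0.0597 -0.059  -0.058   0.0581  0.0593  0.0598]
pad [-0.1153 -0.1131 -0.0929 -0.0625] [-0.0215  0.0009  0.0225]
[(np.int64(10600), np.float64(78.0)), (np.int64(11004), np.float64(76.0)), (np.int64(11096), np.float64(78.5)), (np.int64(11714), np.float64(80.5))]
scene [(-0.09, 0), (-0.086, 0), (-0.082, 0), (-0.078, 15), (-0.074, 31), (-0.07, 17), (-0.066, 15), (-0.062, 56), (-0.058, 101), (-0.054, 103), (-0.05, 111), (-0.046, 99), (-0.042, 99), (-0.038, 98), (-0.034, 105), (-0.03, 103), (-0.026, 101), (-0.022, 111), (-0.018, 100), (-0.014, 103), (-0.01, 109), (-0.006, 111), (-0.002, 105), (0.002, 109), (0.006, 101), (0.01, 108), (0.014, 107), (0.018, 114), (0.022, 109), (0.026, 108), (0.03, 114), (0.034, 113), (0.038, 105), (0.042, 118), (0.046, 100), (0.05, 112), (0.054, 119), (0.058, 85), (0.062, 37), (0.066, 22), (0.07, 0), (0.074, 0), (0.078, 0), (0.082, 0)]
w edges [-0.0772 -0.0761  0.0814  0.0817]
u [-0.0753 -0.0748 -0.0725  0.0581  0.0585  0.0589]
u [-0.0598 -0.059  -0.0572  0.0587  0.0599  0.0645]
pad [-0.1157 -0.1139 -0.0977 -0.0727] [-0.014   0.0075  0.0203]
[(np.int64(14122), np.float64(82.5)), (np.int64(14328), np.float64(79.5)), (np.int64(14502), np.float64(79.0)), (np.int64(14828), np.float64(83.0))]
```

Both cameras agree on the caddy: centre (0.6125, 0.0933), yaw 79.5°, with rim and pad heights matching the description. The tins are at about (0.5875,-0.1385) and (0.577,-0.318). Now the button.

```bash
cat >> h.py <<'E'
YAW=np.radians(79.5); C=np.array([.6125,.0933]); X=np.array([np.cos(YAW),np.sin(YAW)]); Y=np.array([-X[1],X[0]])
def cad(u,w,z): return [*(C+u*X+w*Y),z]
Q=quat(YAW+np.pi/2); Q2=quat(YAW-np.pi/2)
TL=np.array([.5877,-.1385]); TR=np.array([.577,-.318])
def snap(name):
    for c in("top","scene"):
        d=manip.read_camera(c); cv2.imwrite(f"pics/{c}_{name}.png",cv2.resize(d["img"][170:350,190:450],None,fx=3,fy=3)[:,:,::-1])
E
python3 - <<'E'
from h import *
np.set_printoptions(precision=3,suppress=True)
for q in(Q,Q2):
    for p in (cad(-.102,0,.12),[*TL,.02],[*TR,.02],cad(0,0,.03),cad(.13,0,.17),cad(-.04,0,.09)):
        print(manip.inverse_kinematics(p,q))
E
```

```text
None
None
None
None
None
None
[-0.069  0.079  1.425 -0.     1.638  0.114]
[-0.288  0.156  1.522 -0.     1.464 -0.105]
[-0.555  0.299  1.357 -0.     1.486 -0.372]
[ 0.096  0.19   1.466 -0.     1.486  0.28 ]
[ 0.284  0.288  1.102 -0.     1.751  0.467]
[ 0.033  0.125  1.429 -0.     1.588  0.216]
```

```bash
python3 - <<'E'
from h import *
manip.grasp(10)
manip.move_pose(cad(-.102,0,.16),Q2)
manip.line_to(cad(-.102,0,.075),.12)
f0=manip.current_ft_force()
g=manip.line_to(cad(-.102,0,.0545),.04,guard=9)
print(g,manip.current_ee_pos(),manip.current_ft_force()-f0)
manip.dwell(.3)
manip.line_to(cad(-.104,0,.13),.15)
manip.dwell(.4); snap("open")
print(manip.current_time())
E
```

```text
True [ 0.59441685 -0.00781301  0.05510307] [-2.62629158 -0.39273157  4.7647891 ]
8.8583
```

View pics/scene_open.png

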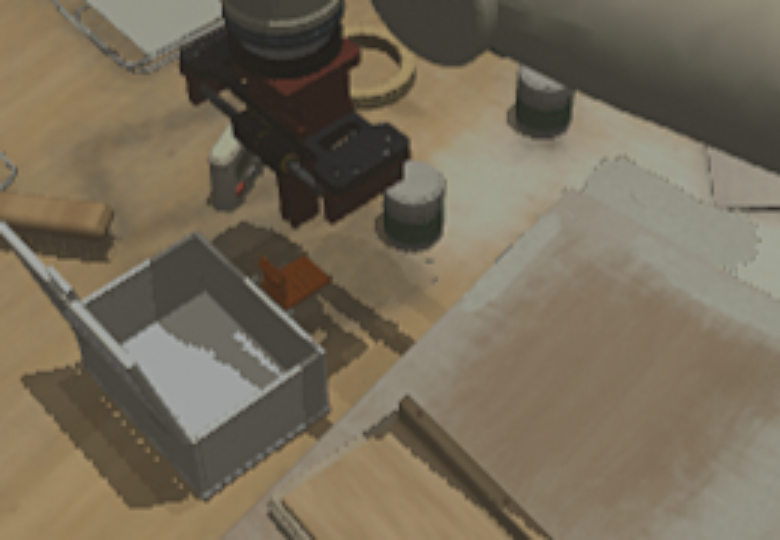

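The picture shows the lid fully open, leaning back at (40,260), and the caddy empty. Now I'll lift the left tin.

```bash
cat >> h.py <<'E'
GZ=.025
def pick(t):
    manip.move_pose([*t,.15],Q2); manip.line_to([*t,GZ],.15)
    manip.grasp(25); print("opening",manip.current_opening())
    a=manip.current_ft_force()
    manip.line_to([*t,GZ+.05],.12); manip.dwell(.3)
    fs=[]
    for _ in range(5): fs.append(manip.current_ft_force()); manip.dwell(.05)
    print("before",a.round(2),"after",np.mean(fs,0).round(2),"op",manip.current_opening())
def putback(t):
    manip.line_to([*t,GZ+.012],.12); manip.line_to([*t,GZ],.03,guard=6); print("put z",manip.current_ee_pos())
    manip.dwell(.15); manip.gripper_open(); manip.line_to([*t,.15],.2)
E
python3 - <<'E'
from h import *
print(manip.current_opening()); manip.gripper_open(); print(manip.current_ft_force().round(2))
pick(TL); snap("liftL"); putback(TL)
print(manip.current_time())
E
```

```text
0.0036944646126592824
[-0.33  0.51  0.84]
opening 0.5880634147457954
before [ 1.08 -0.86  0.89] after [-0.01 -0.12 -0.92] op 0.590138598643259
put z [ 0.58779208 -0.13851235  0.02500433]
16.2417
```

View pics/scene_liftL.png

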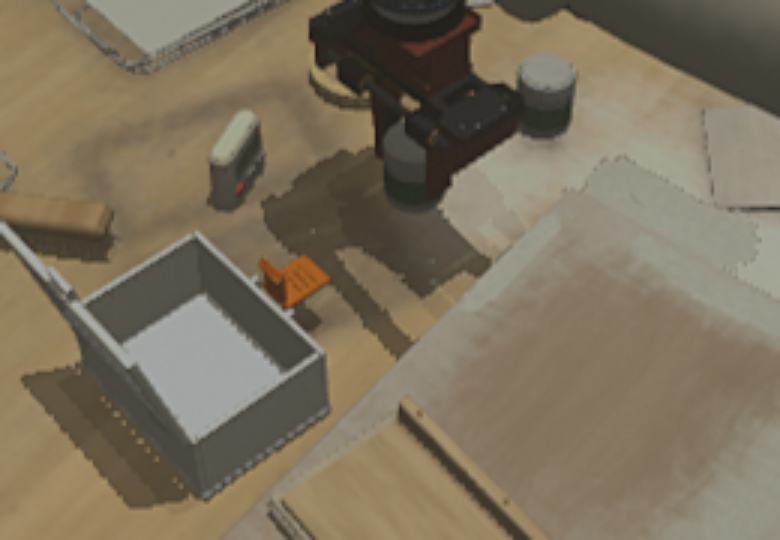

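The picture shows the left tin held clear of the table, above its shadow. It reads about 1 to 1.8 N, which points to the light one. Next is the right tin.

```bash
python3 - <<'E'
from h import *
pick(TR); snap("liftR"); 
print(manip.current_time())
E
```

```text
opening 0.5841956451261043
before [ 1.81 -2.11  0.41] after [ 0.38 -0.08 -3.35] op 0.5851710432495805
19.8417
```

View pics/scene_liftR.png

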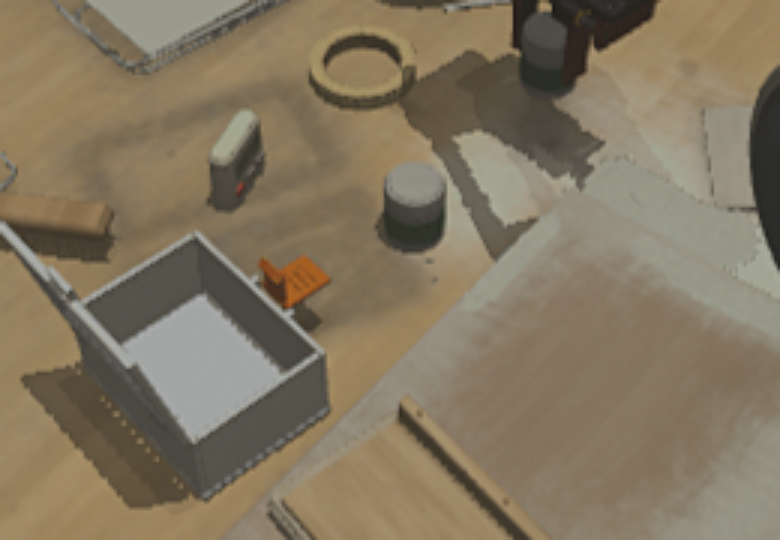

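The right tin reads about 3.4 to 3.8 N, so it's the heavier one. The left tin stands upright where it was. Now I'll put the right tin in the caddy.

```bash
python3 - <<'E'
from h import *
manip.line_to([*TR,.20],.2)
manip.line_to(cad(-.01,0,.20),.25)
manip.line_to(cad(-.01,0,GZ+.025),.15)
g=manip.line_to(cad(-.01,0,GZ+.008),.03,guard=5); print(g,manip.current_ee_pos(),manip.current_ft_force())
manip.dwell(.2); manip.gripper_open(); manip.line_to(cad(-.01,0,.22),.15)
manip.line_to(cad(-.13,0,.25),.25)
snap("placed")
print(manip.current_time())
E
```

```text
True [0.61046868 0.08346223 0.03391363] [1.23873502 0.62480652 3.34446167]
27.125
```

View pics/scene_placed.png

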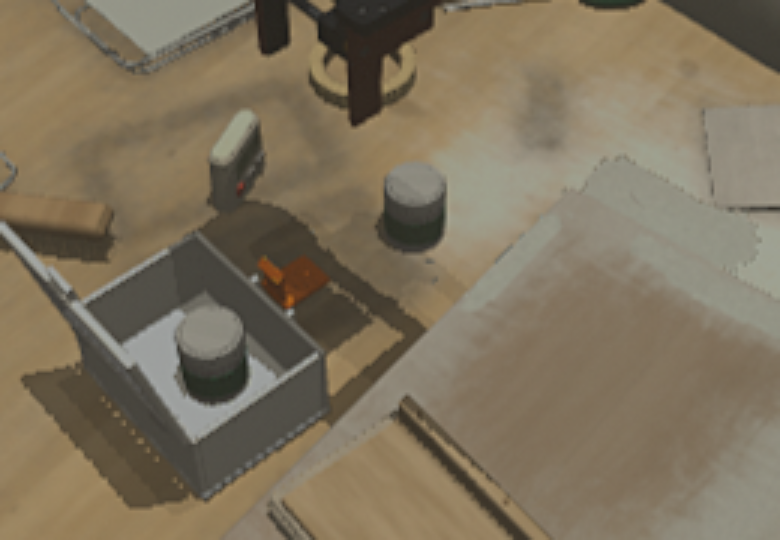

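View pics/top_placed.png

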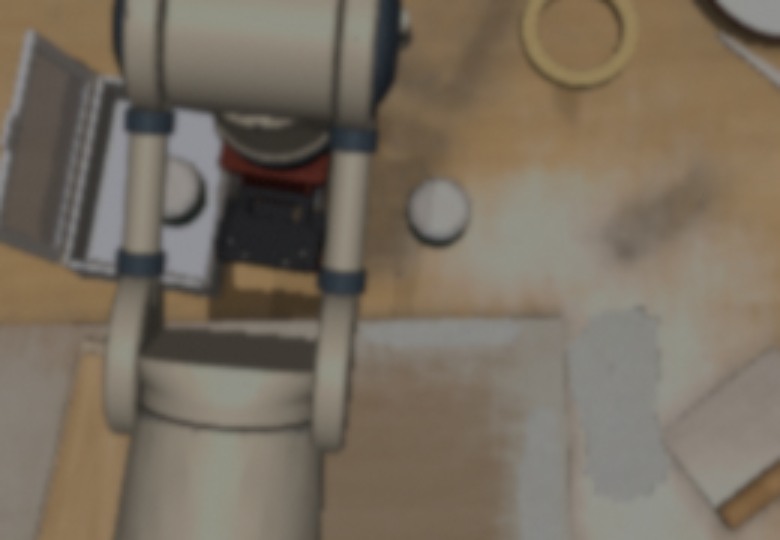

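Both views show the heavy tin upright in the caddy, the light tin upright in its place and the lid still open. Next I'll close the lid from behind, following its arc.

```bash
python3 - <<'E'
from h import *
manip.grasp(10)
manip.line_to(cad(-.10,0,.29),.25)
manip.line_to(cad(.15,0,.29),.3)
manip.line_to(cad(.145,0,.165),.25)
f0=manip.current_ft_force()
for th,r in((1.85,.085),(1.57,.085),(1.3,.086),(1.0,.09),(.7,.094),(.4,.098),(.2,.1),(.1,.1)):
    u=.06-r*np.cos(th)+.007*np.sin(th)+.01; z=.082+r*np.sin(th)+.007*np.cos(th)
    g=manip.line_to(cad(u,0,z),.12,guard=20); f=manip.current_ft_force()-f0
    print(th,round(u,3),round(z,3),g,f.round(2))
    if g: break
print(manip.current_time()); snap("closing")
E
```

```text
1.85 0.1 0.162 False [ 1.02  0.69 -1.57]
1.57 0.077 0.167 False [1.56 0.57 0.06]
1.3 0.054 0.167 False [ 1.84 -0.4  -0.07]
1.0 0.027 0.162 False [ 0.75 -0.07 -0.67]
0.7 0.003 0.148 False [ 0.19  1.12 -0.67]
0.4 -0.018 0.127 False [-0.19  0.16 -1.66]
0.2 -0.027 0.109 False [ 0.46 -0.21 -0.85]
0.1 -0.029 0.099 False [0.84 0.09 0.  ]
33.3833
```

View pics/scene_closing.png

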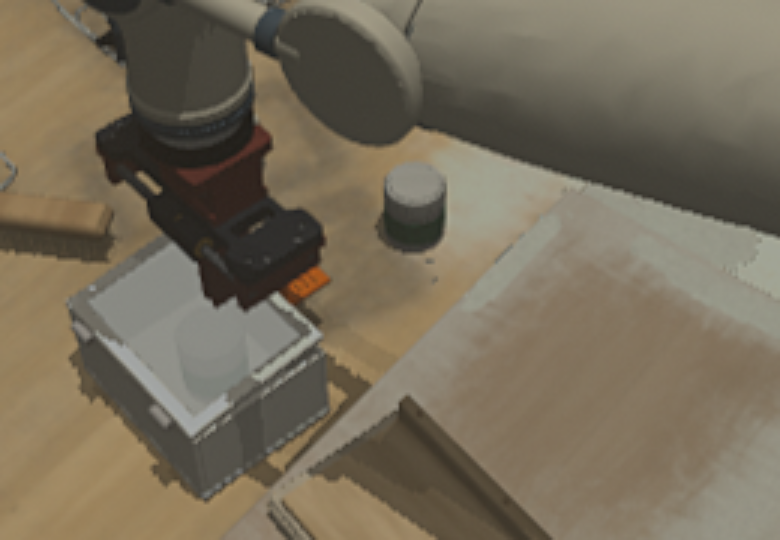

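The picture shows the lid nearly down under the fingers and the tin visible through it. Now I'll press it until it snaps.

```bash
python3 - <<'E'
from h import *
f0=manip.current_ft_force()
for z in (.092,.089,.087,.0855,.084):
    g=manip.line_to(cad(-.033,0,z),.03,guard=20); print(z,g,manip.current_ee_pos()[2].round(4),(manip.current_ft_force()-f0).round(2))
    if g: break
manip.dwell(.3)
manip.line_to(cad(-.033,0,.13),.08); manip.line_to(cad(-.033,0,.25),.25)
manip.move_pose([.40,-.25,.30],Q2)
manip.dwell(.5); snap("shut")
P=cloud(manip.read_camera("top"))
for u in(-.05,-.03,0,.03,.05):
    c=np.array(cad(u,.04,0)[:2]); k=np.hypot(*(np.moveaxis(P[...,:2]-c,-1,0)))<.008; print(u,np.median(P[k][:,2]).round(4))
P=cloud(manip.read_camera("scene"))
for u in(-.05,-.03,0,.03,.05):
    c=np.array(cad(u,.04,0)[:2]); k=np.hypot(*(np.moveaxis(P[...,:2]-c,-1,0)))<.008; print(u,np.median(P[k][:,2]).round(4))
print(manip.current_time())
E
```

```text
0.092 False 0.0921 [1.75 0.15 1.4 ]
0.089 False 0.0883 [ 1.41 -1.57  1.23]
0.087 False 0.0869 [ 0.69 -1.4   0.13]
0.0855 False 0.0861 [-0.89 -2.78  4.06]
0.084 False 0.0854 [-2.94 -2.16  7.04]
-0.05 0.0882
-0.03 0.0883
0 0.0884
0.03 0.0878
0.05 0.0881
-0.05 0.0885
-0.03 0.0872
0 0.0869
0.03 0.087
0.05 0.0878
38.6667
```

View pics/scene_shut.png

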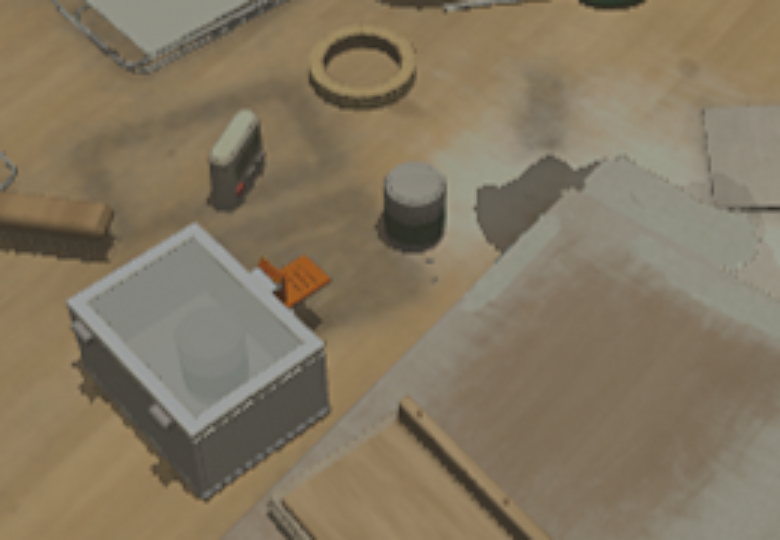

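View pics/top_shut.png

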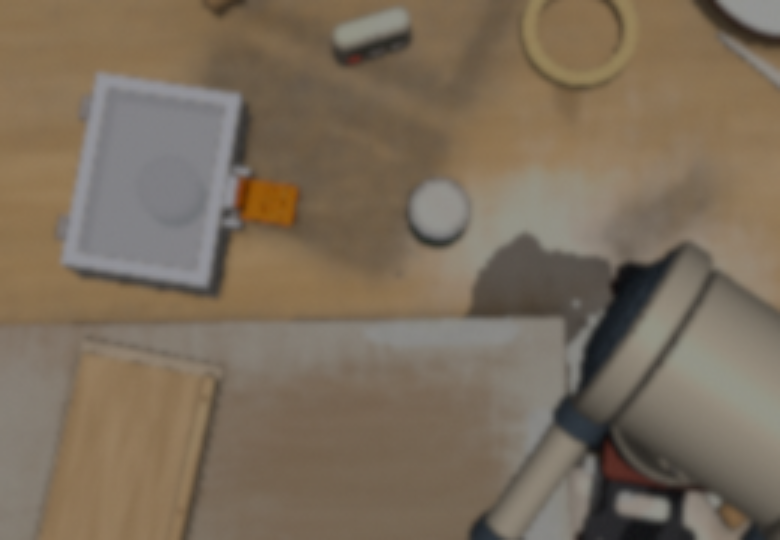

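The lid is flat at 88 mm along its whole length, so it's latched, and the heavy tin shows through it, standing inside. The light tin is in its place and the bystanders haven't moved. I'm handing it in.

```bash
python3 - <<'E'
from h import *
D=manip.read_camera("scene");P=cloud(D)
hi=(P[...,2]>.058)&(np.hypot(P[...,0]-TL[0],P[...,1]-TL[1])<.04); print(cv2.minAreaRect(P[hi][:,:2].astype(np.float32)))
manip.sign_off()
E
```

```text
((0.5830380916595459, -0.1382652372121811), (0.04827430844306946, 0.04929990693926811), 64.59292602539062)
the job is handed in; nothing more can be done
```

The job is done and handed in, at about 39 s of the 72 s allowed; no verdict was reported.

- **Button:** I pressed the orange button with up to about 5 N, and the lid sprang fully open.
- **Weighing:** I lifted the left tin (about 1 to 1.8 N) and put it back, then lifted the right one (about 3.4 to 3.8 N). The right tin is the heavier.
- **Tins:** The right tin was set down in the caddy, and the left one stands where it was.
- **Lid:** I swung it over from behind and pressed it down with about 7 N.

**Last checks:**
- With the arm clear, the lid was flat at 87–88.5 mm along its whole length in both cameras, with the latch hook over it. It was still shut at the last look, about a second or more after release.
- The heavy tin stands upright inside, and the timer and tape roll look unmoved. The scraper was only partly in view at the end; what showed of it looked unmoved.
- The left tin measured within about 5 mm of its first position, all of it in x. The top and scene views differed by only 1 to 3 mm when I first measured the tins, so it may have shifted a few millimetres or this may partly be measurement scatter.

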